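# Crack open the desiccator with the spent cartridge

## Robot

A 6-joint arm with a two-finger parallel gripper is mounted at the origin on the work surface. World frame = base frame: x ahead of the robot, y to its left, z up, the work surface at z = 0. Lengths are in m, angles in rad, forces in N, time in s.
With the tool pointing down it reaches from about 0.35 to 1 m from the base axis. Payload 7.1 kg.
Tool frame: the origin (TCP) lies between the finger pads; the fingertips stand 22 mm ahead of it and the grasp point (between the pads) lies 3 mm ahead of it; x points along the fingers, y is the direction in which the jaws open and shut, and the axes are right-handed (so a half turn about x gives the same grasp; the last joint's range is limited). The gripper opens to 85 mm and grips with 20 to 120 N. Pads are 22 mm wide; open, the fingers measure 114 mm over their backs; the gripper's body (76 mm by 85 mm) begins 54 mm behind the grasp point. The pads swing forward as they close: fully open they stand 13 mm farther back than shut.
Start: joints at [1.262, 0.423, 1.63, -0, 1.089, -0.019], TCP at [0.179, 0.599, 0.253] pointing down, gripper open.
Joint ranges: [-3, 3], [-0.9, 2.11], [0.09, 2.58], [-1.31, 4.45], [0.11, 2.69], [-2.54, 2.54]. Speed limits (rad/s): [2.39, 2.39, 3.01, 3.14, 3.14, 3.14].

## Interface

Orientations are given as a rotation vector (axis times angle).
In Python, from rig import manip gives the robot as it stands. The module is installed in compiled form; this text tells all that it offers. Calls block until the motion is done:
- manip.move_to(position, orientation): joint-space move of the TCP to a pose.
- manip.servo_line(position, orientation=None, rate=0.15): straight line of the TCP; orientation=None keeps the orientation; rate is the mean speed in m/s.
- manip.set_joints(angles): joint-space move.
- manip.command_gripper(opening, f_grip=None): finger opening in m; f_grip is the grip in N (None keeps the last); returns when the fingers have stopped.
- manip.hold(seconds).
- manip.solve_ik(position, orientation): joint angles nearest the present ones, or None.
- manip.camera(name): name is "scene" or "top" or "wrist"; returns a dict with "image" (420x560x3 uint8, red, green, blue), "fx", "fy", "cx", "cy" (pixels), "cam_to_world" (4x4, takes a point from camera to world coordinates); the wrist camera has in their place "mount" (4x4, takes a point from camera to tool coordinates, whose origin is the TCP and whose axes are the tool frame's). Camera axes: x right, y down, z forward; pixel columns grow to the right and rows downward; lengths in m; the calibration is good to about 2 mm. A picture is of the moment at which its call begins: read the wrist's pose just before it. There is no depth.
A pose or a line that the arm cannot do raises manip.IKError and nothing moves.
- manip.sign_off(): hands the job in, once; it reports no verdict.
Readings, each from a call of its own:
- manip.get_time(): time.
- manip.get_joint_positions(): joint angles.
- manip.get_joint_vel(): joint speeds.
- manip.get_tau(): joint torques, N m.
- manip.get_position(): TCP position.
- manip.get_ee_rot(): TCP orientation.
- manip.get_contact_force(): force on the tool from outside, world axes, zero at the start.
- manip.get_torque(): the same for the moment, N m.
- manip.get_width(): finger opening in m.
Only numpy, scipy, OpenCV 4.12 (cv2) and the standard library are available. Lean on these libraries where they do the work, as an engineer would, in place of code of your own. Each camera call takes 0.05 s, during which the arm holds its last target. There are 200 camera calls.

## Task

Two small clear desiccators stand shut on the microscopy bench, and the desiccant cartridge inside one of them has turned from blue to pink. Take that one's lid by its knob, ease it straight up until the sticky rubber seal lets go, without letting it fly up, and hold it level over its own mouth about 20 mm clear of the rim so that room air can bleed in. Finish while still holding the lid there, clear of the seal; leave the other desiccator shut and everything else on the bench where it is.

Things in the scene. Friction and masses are not known exactly. Their poses are not given: they have to be found in the camera images.
- knob_a (a point): centre of the black knob's gripping part on lid a, half-way up it: an upright cylinder 30 mm across, 20 mm tall, on a neck 18 mm across and 14 mm tall, on the lid's axis. It lies 72 mm above the flange's underside, hence 72 mm above the rim (183 mm above the bench) while shut; the dome's top is 24 mm below it. Its z axis points up
- rim_a (a point): centre of mouth a at rim height (111 mm above the bench), z up. A sprung rubber lip in the mouth grips the bead of the lid's skirt: pulling straight up takes up to 15 to 22 N in all, most at about 3 mm of lift; then it lets go at once and only the lid's weight (2.4 to 3.9 N) is left. Up to about 12 mm of lift the skirt can still rest on the lip
- lid_a: lid a as a loose body, 0.24 to 0.39 kg, at any yaw; origin at the centre of its flange's underside (the face that meets the rim when shut), z up. Clear plastic: flange 154 mm across and 6 mm thick, dome rising to 48 mm above the flange's underside, a skirt 99 mm across (105 mm over its bead) reaching 11.5 mm down into the mouth
- base_a: base a of a small clear desiccator: wall 126 mm across, flange 154 mm across, rim 111 mm above the bench; it cannot move: it is clipped to a steel plate (176 mm across) that is screwed to the bench. Origin at the centre of the plate's underside, on the bench, z up
- knob_b (a point): centre of the black knob's gripping part on lid b, half-way up it: an upright cylinder 30 mm across, 20 mm tall, on a neck 18 mm across and 14 mm tall, on the lid's axis. It lies 72 mm above the flange's underside, hence 72 mm above the rim (183 mm above the bench) while shut; the dome's top is 24 mm below it. Its z axis points up
- rim_b (a point): centre of mouth b at rim height (111 mm above the bench), z up. A sprung rubber lip in the mouth grips the bead of the lid's skirt: pulling straight up takes up to 15 to 22 N in all, most at about 3 mm of lift; then it lets go at once and only the lid's weight (2.4 to 3.9 N) is left. Up to about 12 mm of lift the skirt can still rest on the lip
- lid_b: lid b as a loose body, 0.24 to 0.39 kg, at any yaw; origin at the centre of its flange's underside (the face that meets the rim when shut), z up. Clear plastic: flange 154 mm across and 6 mm thick, dome rising to 48 mm above the flange's underside, a skirt 99 mm across (105 mm over its bead) reaching 11.5 mm down into the mouth
- base_b: base b of a small clear desiccator: wall 126 mm across, flange 154 mm across, rim 111 mm above the bench; it cannot move: it is clipped to a steel plate (176 mm across) that is screwed to the bench. Origin at the centre of the plate's underside, on the bench, z up
- pink_window (a point): top centre of the round desiccant cartridge (94 mm across, 35 mm tall, white edges) whose indicator window is bright pink: the cartridge is spent; it stands centred inside one of the two desiccators, a or b, and shows through the clear dome and wall; this point is 47 mm above the bench
- blue_window (a point): top centre of the round desiccant cartridge (94 mm across, 35 mm tall, white edges) whose indicator window is dark blue: the cartridge is still good; it stands centred inside one of the two desiccators, a or b, and shows through the clear dome and wall; this point is 47 mm above the bench
- slide_box: closed blue slide box, 95 x 160 x 34 mm with a blank paper label; loose bystander, to be left alone; origin at the centre of its underside
- amber_bottle: amber glass bottle with black cap, 48 mm across, 85 mm tall; loose bystander, to be left alone; origin at the centre of its underside
- wash_bottle: white wash bottle with red cap and spout, 68 mm across, 190 mm tall; loose bystander, to be left alone; origin at the centre of its underside
- petri_stack: stack of three clear dishes, 95 mm across, 48 mm tall; loose bystander, to be left alone; origin at the centre of its underside
- staining_jar: clear staining jar with green lid, 47 x 57 x 100 mm; loose bystander, to be left alone; origin at the centre of its underside
- beaker: glass beaker, 70 mm across, 95 mm tall; loose bystander, to be left alone; origin at the centre of its underside
- oil_bottle: small clear bottle with white cap, 34 mm across, 65 mm tall; loose bystander, to be left alone; origin at the centre of its underside

How it is judged:
On the way:
1. the lid of the desiccator with the pink cartridge has broken free of its seal (lifted over 6 mm), the gripper holding it (((horizontal distance between pink_window and rim_a below 0.05 m and z of knob_a in the frame of rim_a above 0.078 m and contact force between the fingers and lid_a above 1 N) or (horizontal distance between pink_window and rim_b below 0.05 m and z of knob_b in the frame of rim_b above 0.078 m and contact force between the fingers and lid_b above 1 N))), for 0.1 s.
At the end, for the whole second after the job is handed in: the lid of the desiccator with the pink cartridge is held still by the gripper alone, 13 to 30 mm above its rim, within 15 mm sideways of the mouth's centre and within 0.12 rad of level, touching neither rim nor seal; the other lid is shut where it was (within 4 mm) (((horizontal distance between pink_window and rim_a below 0.05 m and z of knob_a in the frame of rim_a between 0.085 and 0.102 m and horizontal distance between knob_a and rim_a below 0.015 m and angle between knob_a's own z axis and vertical below 0.12 rad and linear speed of lid_a below 0.02 m/s and contact force between lid_a and base_a below 0.3 N and contact force between the fingers and lid_a above 1 N and distance of knob_b from where it was at the start of the episode below 0.004 m) or (horizontal distance between pink_window and rim_b below 0.05 m and z of knob_b in the frame of rim_b between 0.085 and 0.102 m and horizontal distance between knob_b and rim_b below 0.015 m and angle between knob_b's own z axis and vertical below 0.12 rad and linear speed of lid_b below 0.02 m/s and contact force between lid_b and base_b below 0.3 N and contact force between the fingers and lid_b above 1 N and distance of knob_a from where it was at the start of the episode below 0.004 m))); the arm keeps its last pose, push and grip.
It fails at once if the lid flies up: more than 45 mm above its rim (z of knob_a in the frame of rim_a above 0.117 m or z of knob_b in the frame of rim_b above 0.117 m).
It fails at once if the lid is tipped by more than 0.3 rad (angle between any of knob_a, knob_b's own z axis and vertical above 0.3 rad).
It fails at once if the lid of the desiccator with the blue cartridge is moved by more than 4 mm ((horizontal distance between pink_window and rim_a below 0.05 m and not (distance of knob_b from where it was at the start of the episode below 0.004 m)) or (horizontal distance between pink_window and rim_b below 0.05 m and not (distance of knob_a from where it was at the start of the episode below 0.004 m))).
It fails at once if something else on the bench is pushed by more than 15 mm (distance of any of slide_box, amber_bottle, wash_bottle, petri_stack, staining_jar, beaker, oil_bottle from where it was at the start of the episode above 0.015 m).
It also fails if it takes over 38 s, if anything falls off the work surface, if the arm or the gripper's body presses on something with over 40 N, if the wrist force passes 120 N, or if a joint passes its speed limit or range.

## Working session

There is one attempt and no reset: what is moved stays moved. The work goes in short steps, each a Python script; the robot and the scene stay as the last script left them, time stands still between calls to the robot, and variables do not carry over. Pictures are saved under pics/ and viewed, about 8 in all and at most 12, crops included, and the job is handed in when it is done.

```bash
mkdir -p pics; python3 - <<'E'
from rig import manip
import cv2,numpy as np
for n in("scene","top"):
    c=manip.camera(n); cv2.imwrite(f"pics/{n}0.png",cv2.cvtColor(c["image"],cv2.COLOR_RGB2BGR))
    np.savez(f"{n}.npz",**c); print(n,c["fx"],c["cx"],c["cy"],np.round(c["cam_to_world"],3).tolist())
print(manip.get_ee_rot(),manip.get_time(),manip.get_contact_force(),manip.get_width())
E
```

```text
scene 445.18608055745597 274.4646517129951 200.5114597336356 [[0.872, 0.32, -0.371, 1.013], [0.49, -0.538, 0.686, -0.803], [0.02, -0.78, -0.626, 0.836], [0.0, 0.0, 0.0, 1.0]]
top 391.83767161497013 280.1263351904645 208.7132946354413 [[0.0, -0.992, 0.127, 0.471], [-1.0, -0.003, -0.024, 0.012], [0.024, -0.127, -0.992, 1.122], [0.0, 0.0, 0.0, 1.0]]
[ 0.22635156  1.55900225 -0.22852855] 0.1 [-1.08208893  0.14902641 -0.39600901] 0.08599014716861447
```

View pics/scene0.png

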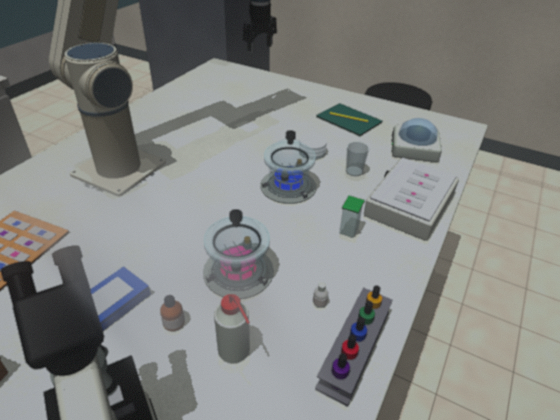

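View pics/top0.png

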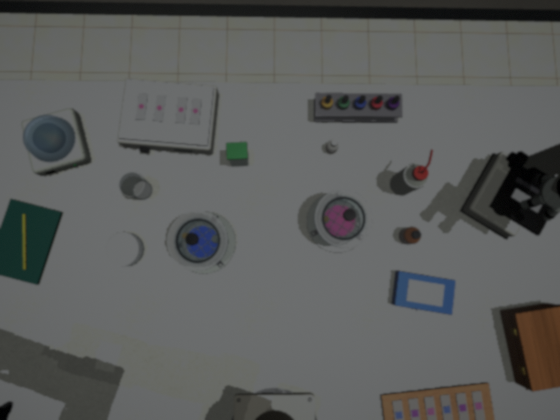

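Scene view: the pink cartridge is in the near desiccator, knob at about (236,216). Top view: its knob is at about (350,214), with the blue one at (192,239). I'll enlarge both for triangulation.

```bash
python3 - <<'E'
import cv2,numpy as np
a=cv2.imread("pics/scene0.png")[190:290,190:290];b=cv2.imread("pics/top0.png")[175:265,295:395]
a=cv2.resize(a,(400,400),interpolation=2);b=cv2.resize(cv2.convertScaleAbs(b,alpha=1.8),(444,400),interpolation=2)
cv2.imwrite("pics/crop.png",np.hstack([a,b]))
E
```

```text
(no output)
```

View pics/crop.png

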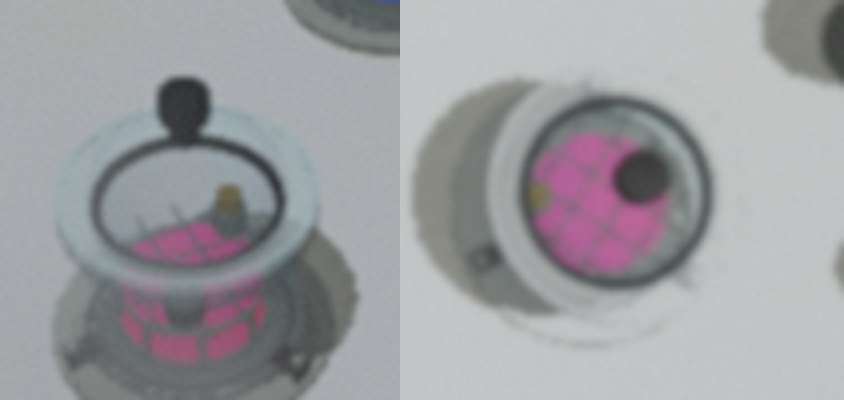

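```bash
cat > h.py <<'E'
import numpy as np
from scipy.spatial.transform import Rotation as R
def onplane(T,c,uv,z):
    d=T[:3,:3]@np.array([(uv[0]-c["cx"])/c["fx"],(uv[1]-c["cy"])/c["fy"],1]); p=T[:3,3]
    return p+d*(z-p[2])/d[2]
E
python3 - <<'E'
from h import *
from rig import manip
s=np.load("scene.npz");t=np.load("top.npz")
for n,c,uv,z in(("knob s",s,(236,215.7),.183),("knob t",t,(349.3,214.6),.187),("pink t",t,(340,220.7),.047),("wash",t,(420,173),.19),("blueknob t",t,(192,239),.187),("blueknob s",s,(291,134),.183)):
    print(n,onplane(c["cam_to_world"],c,uv,z).round(4))
r=R.from_rotvec(manip.get_ee_rot()).as_matrix();print(r.round(3))
p=np.array([.455,-.165,.30])
for yaw in(0,30,60,90,-30,-60,-90,-120):
    M=np.column_stack([[0,0,-1],[np.cos(np.radians(yaw)),np.sin(np.radians(yaw)),0],np.cross([0,0,-1],[np.cos(np.radians(yaw)),np.sin(np.radians(yaw)),0])])
    q=manip.solve_ik(p,R.from_matrix(M).as_rotvec()); print(yaw,None if q is None else np.round(q,2))
E
```

```text
knob s [ 0.5781 -0.1787  0.183 ]
knob t [ 0.5772 -0.1772  0.187 ]
pink t [ 0.5761 -0.1793  0.047 ]
wash [ 0.6799 -0.3528  0.19  ]
blueknob t [0.5179 0.1987 0.187 ]
blueknob s [0.5165 0.2047 0.183 ]
[[-0.     0.286  0.958]
 [-0.001  0.958 -0.286]
 [-1.    -0.001  0.   ]]
0 [-0.37  0.16  1.89 -0.    1.1  -0.37]
30 [-0.37  0.16  1.89  0.    1.1  -0.9 ]
60 [-0.37  0.16  1.89 -0.    1.1  -1.42]
90 [-0.37  0.16  1.89  0.    1.1  -1.94]
-30 [-0.37  0.16  1.89  0.    1.1   0.15]
-60 [-0.37  0.16  1.89 -0.    1.1   0.67]
-90 [-0.37  0.16  1.89 -0.    1.1   1.2 ]
-120 [-0.37  0.16  1.89  0.    1.1   1.72]
```

All measurements agree: knob at about (0.5775, -0.178). I'll raise the arm, go above the knob and check with the wrist camera.

```bash
cat >> h.py <<'E'
def down(yaw):
    y=np.array([np.cos(yaw),np.sin(yaw),0]);x=np.array([0,0,-1.])
    return R.from_matrix(np.column_stack([x,y,np.cross(x,y)])).as_rotvec()
E
python3 - <<'E'
from h import *
from rig import manip
import cv2
p=manip.get_position(); manip.servo_line([p[0],p[1],.36],rate=.2)
manip.move_to([.5775,-.178,.36],down(-.3))
manip.servo_line([.5775,-.178,.28],rate=.15)
manip.hold(.3)
P=manip.get_position();Rm=R.from_rotvec(manip.get_ee_rot()).as_matrix()
c=manip.camera("wrist");np.savez("w.npz",P=P,Rm=Rm,**c)
cv2.imwrite("pics/w1.png",cv2.cvtColor(c["image"],cv2.COLOR_RGB2BGR))
T=np.eye(4);T[:3,:3]=Rm;T[:3,3]=P
T=T@c["mount"];Ti=np.linalg.inv(T)
for z in(.183,.193):
    q=Ti@[.5775,-.178,z,1];print("expected px",c["fx"]*q[0]/q[2]+c["cx"],c["fy"]*q[1]/q[2]+c["cy"])
print(P,manip.get_time(),manip.get_contact_force(),T[:3,3])
E
```

```text
expected px 280.5751686969816 219.42848477981323
expected px 280.60629041584684 223.956154394223
[ 0.57782635 -0.17810617  0.28086988] 4.875 [-0.86517816  0.26412719  0.26759845] [ 0.60062445 -0.10111847  0.40010317]
```

View pics/w1.png

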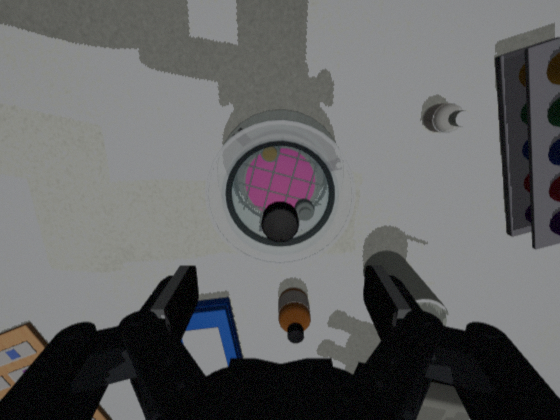

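The wrist view shows the knob top at about (280,223), against a predicted (280.6,224), so it's centred. Next I descend and grip.

```bash
python3 - <<'E'
from h import *
from rig import manip
import cv2
manip.servo_line([.5775,-.178,.21],rate=.1)
manip.servo_line([.5775,-.178,.188],rate=.04)
print(manip.get_position(),manip.get_contact_force())
manip.command_gripper(0.02,f_grip=100)
manip.hold(.3)
print(manip.get_position(),manip.get_contact_force(),manip.get_torque(),manip.get_width(),manip.get_time())
c=manip.camera("scene");im=cv2.cvtColor(c["image"],cv2.COLOR_RGB2BGR)[130:300,150:350]
cv2.imwrite("pics/g.png",cv2.resize(im,None,fx=3,fy=3,interpolation=2))
E
```

```text
[ 0.57755094 -0.17800945  0.18791988] [ 0.31644979  0.14553785 -0.36520752]
[ 0.57768998 -0.17804909  0.18858845] [-0.71021575  0.59951319  5.03696349] [0.08692088 0.3879355  0.02862692] 0.02742081421271434 7.3
```

View pics/g.png

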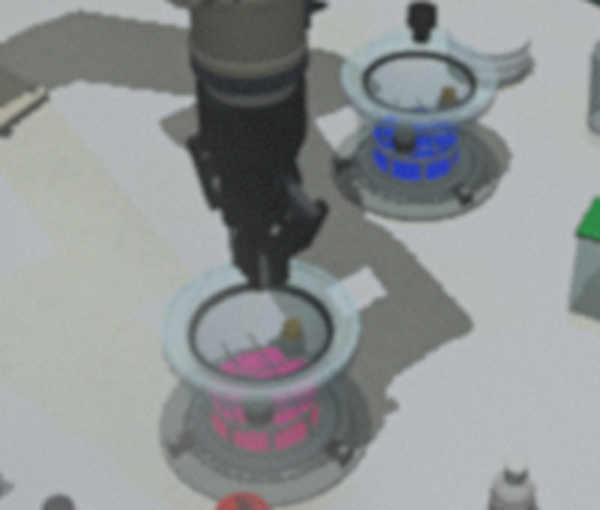

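The knob is gripped (27.4 mm reading on the 30 mm knob). I'll lift in small steps and watch the force.

```bash
python3 - <<'E'
from h import *
from rig import manip
z=.188; mx=0
for i in range(24):
    z+=.0005; manip.servo_line([.5775,-.178,z],rate=.01)
    p=manip.get_position()[2];f=manip.get_contact_force()[2]
    print(i,round(z,4),round(p,4),round(f,1),round(manip.get_width(),4))
    mx=min(mx,f)
    if mx<-9 and f>mx*.5: break
    if manip.get_time()>22: break
manip.hold(.1);print(manip.get_time(),manip.get_contact_force(),manip.get_torque(),manip.get_position())
E
```

```text
0 0.1885 0.1886 2.8 0.027
1 0.189 0.1886 -0.7 0.0271
2 0.1895 0.1892 -2.3 0.0272
3 0.19 0.1895 -7.5 0.0274
4 0.1905 0.1898 -12.6 0.027
5 0.191 0.1902 -17.9 0.0269
6 0.1915 0.1909 -19.3 0.0272
7 0.192 0.1924 -11.6 0.0273
8 0.1925 0.1938 -3.5 0.0273
9.7 [-2.40872865  1.38246516 -1.66968365] [ 0.16487355  0.6827889  -0.0457814 ] [ 0.57808769 -0.1781775   0.19374712]
```

The seal let go at about 19 N with no jump. Now I rise to about 20 mm and check.

```bash
python3 - <<'E'
from h import *
from rig import manip
import cv2
manip.servo_line([.5775,-.178,.2085],rate=.02)
manip.hold(.6)
print(manip.get_position(),manip.get_contact_force(),manip.get_torque(),manip.get_width(),manip.get_time())
c=manip.camera("scene");im=cv2.cvtColor(c["image"],cv2.COLOR_RGB2BGR)[130:300,150:350]
cv2.imwrite("pics/l.png",cv2.resize(im,None,fx=3,fy=3,interpolation=2))
E
```

```text
[ 0.57750626 -0.17798528  0.20848635] [-0.2907135   0.37440216 -2.08968538] [-0.03969576  0.01993745 -0.02028208] 0.027165580293390154 11.25
```

View pics/l.png

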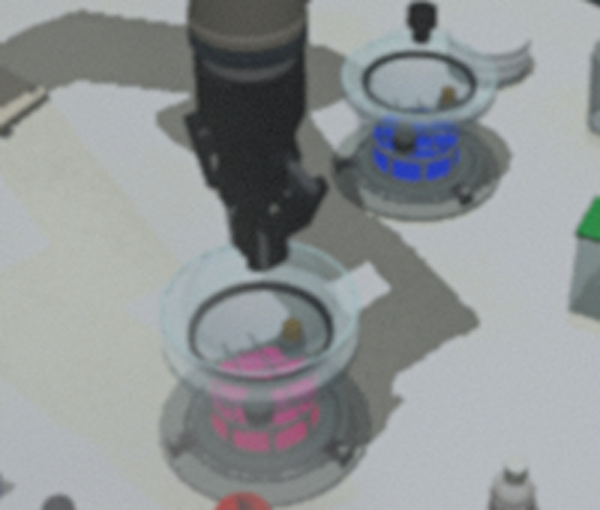

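The lid is level, about 18–20 mm above its rim and centred. The blue desiccator is unchanged. Handing in.

```bash
python3 -c "
from rig import manip
print(manip.get_position(),manip.get_contact_force(),manip.get_time());manip.sign_off()"
```

```text
[ 0.57750431 -0.1780032   0.20848781] [-0.01036736 -0.59272302 -2.48503986] 11.3
the job is handed in; nothing more can be done
```

I lifted the lid off the desiccator with the pink cartridge and handed the job in at 11.3 s. The arm is still holding the lid level over its own mouth.

- **Finding it:** the pink cartridge is in the desiccator whose knob is at about (0.5775, -0.178). Scene, top and wrist cameras agreed on this to within about 2 mm.
- **Lifting:** I gripped the knob at 100 N and raised it in 0.5 mm steps. The pull peaked at about 19 N near 3 mm of lift, then the seal let go without the lid jumping, and I raised it slowly the rest of the way.
- **Last checks:** the gripper stood 20 mm above where it gripped. My rough estimate from the scene picture was about 18 mm, so the two differ slightly, but both are inside the 13–30 mm range. The force was steady at about 2–2.5 N, close to the lid's weight, so the lid seems to touch nothing else.
- **Rest of the bench:** in the last picture the lid looked level and centred, and the blue desiccator looked unchanged. That crop left out most of the other items; the arm came near none of them, but I did not check them individually afterwards.

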